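# Sweep the empty clam shells into the scrap pan

## Robot

A 6-joint arm with a two-finger parallel gripper is mounted at the origin on the work surface. World frame = base frame: x ahead of the robot, y to its left, z up, the work surface at z = 0. Lengths are in m, angles in rad, forces in N, time in s.
With the tool pointing down it reaches from about 0.375 to 0.9 m from the base axis. Payload 3.1 kg.
Tool frame: the origin (TCP) lies at the very end of the fingers, on their centre line; the grasp point (between the pads) lies 19 mm behind it (manip.hold_point_z is the distance from the TCP to the grasp point, in m); y points along the fingers, z is the direction in which the jaws open and shut, and the axes are right-handed (so a half turn about y gives the same grasp; the last joint's range is limited). The gripper opens to 85 mm and grips with 20 to 120 N. Pads are 22 mm wide; open, the fingers measure 114 mm over their backs; the gripper's body (76 mm by 85 mm) begins 54 mm behind the grasp point. The pads swing forward as they close: fully open they stand 13 mm farther back than shut.
Start: joints at [0.931, 0.527, 1.433, -0, 1.181, -0.178], TCP at [0.278, 0.56, 0.231] pointing down, gripper open.
Joint ranges: [-3.08, 3.08], [-0.75, 2.2], [0.22, 2.44], [-1.43, 4.57], [0, 2.65], [-2.85, 2.85]. Speed limits (rad/s): [2.79, 2.79, 3.14, 3.14, 3.14, 3.14].

## Interface

Orientations are given as a unit quaternion [x, y, z, w].
In Python, from station import manip, eyes, workorder gives the robot as it stands. The module is installed in compiled form; this text tells all that it offers.
- The arm moves only by the shell command python3 -m jog 'ROWS' [OPENING] [FORCE]. ROWS is JSON, a list of rows, each a list of 2 entries, a list of its own where there are three numbers: the shift along the tool's x, y, z in cm, then the turn about the tool's y in rad. A call has 1 to 20 rows; each row is the pose to reach, as a shift and turn from the pose commanded when the call began, along the tool's axes at that moment; what a row does not reach only later rows make up. A row lasts 1/12 s, in which the tool goes at most 41.7 mm and 7.16 degrees, less where a joint would pass 70% of its speed; a pose out of reach is approached as far as the arm can. A call with a gripper value outside its range is refused whole. OPENING is the finger opening in cm, from 0 to 8.54, set as the call begins (- or left out, the last holds). The fingers move at their own pace and stop on an object; FORCE is the grip in N (left out, the last holds). Time passes only in rows, so rows that repeat a pose let the fingers close. It gives the time, the measured TCP pose, the force and the opening at its end, in the units of the state.
- manip.sense(): the state, without advancing time (a new reading comes with each control period).
- eyes.snapshot(name): name is "side" or "top" or "wrist"; returns a dict with "frame" (480x640x3 uint8, red, green, blue), "vfov" (degrees; the focal length in pixels is half the picture's height over the tangent of half this angle, whatever the lens; pixels are square), "cx", "cy" (the principal point, pixels), "rvec" (rotation vector, rad) and "tvec" (3), from world to camera coordinates, as OpenCV has them. Camera axes: x right, y down, z forward; pixel columns grow to the right and rows downward; lengths in m; the calibration is good to about 2 mm. A picture is of the moment at which its call begins. There is no depth.
- workorder.sign_off(): hands the job in, once; it reports no verdict.
The state is a dict: "t": time; "q": joint angles; "qd": joint speeds; "tau": joint torques, N m; "tcp_pos": TCP position; "tool_rot": TCP orientation; "force": force on the tool from outside, world axes, zero at the start; "ft_torque": the same for the moment, N m; "finger_gap": opening from 0.0 (shut) to 1.0 (fully open).
Only numpy, scipy, OpenCV 4.12 (cv2) and the standard library are available. Lean on these libraries where they do the work, as an engineer would, in place of code of your own. Each camera call takes 0.05 s, during which the arm holds its last target. There are 200 camera calls.

## Task

Clear the cutting board: with your fingertips, sweep the three empty clam shells off the board's edge into the rectangular scrap pan that stands against the board. Push them along the board without picking up or carrying any, and leave the little steel cup and the pepper pot standing on the board where they are.

Things in the scene. Friction and masses are not known exactly. Their poses are not given: they have to be found in the camera images.
- board: blue plastic cutting board, 260 (its x) by 300 (its y) mm, on a steel stand, fixed; its flat top is 60 mm above the table. It has no rim. Origin: below its centre at table level; z up. Its two edges across y (at y = +150 and -150 mm in its frame) have the scrap pan beside one and the dish beside the other
- pan: scrap pan: open rectangular steel pan, 260 (its x) by 140 (its y) by 52 mm high, walls 3 mm, fixed on the table, its long side 4 mm from one of the board's two y edges (either one), its axes parallel to the board's, shifted up to 15 mm along the board's x. Its rim is 8 mm lower than the board's top, so what passes the edge drops in. Origin: centre of its underside, at table level
- dish: plated dish beside the board's opposite y edge: dark round steel plate 132 mm across, 14 mm high, with five closed whole clams on it, fixed. Not for the shells. Origin: centre of its underside
- shell_a: empty half clam shell lying open side down on the board: off-white round dome with stepped growth rings, 41 mm across, 18 mm high, its lowest 9 mm upright all round; about 30 g, loose, slides when pushed low at its edge. Origin: centre of its underside; z up; it may be turned any way about z
- shell_b: empty half clam shell lying open side down on the board: off-white round dome with stepped growth rings, 41 mm across, 18 mm high, its lowest 9 mm upright all round; about 30 g, loose, slides when pushed low at its edge. Origin: centre of its underside; z up; it may be turned any way about z. shell_a and shell_b lie in the same half of the board (negative x in the board's frame), one behind the other along y, centres at least 90 mm apart
- shell_c: empty half clam shell lying open side down on the board: off-white round dome with stepped growth rings, 41 mm across, 18 mm high, its lowest 9 mm upright all round; about 30 g, loose, slides when pushed low at its edge. Origin: centre of its underside; z up; it may be turned any way about z. It lies alone in the other half (positive x of the board)
- sauce_cup: empty small steel cup, 40 mm across, 32 mm high, loose, standing on the board's middle line (board x about 0) between the two lanes of shells. Origin: centre of its underside
- pepper_pot: turned wooden pepper pot, 36 mm across, 45 mm high, loose, also standing on the board's middle line. Origin: centre of its underside

How it is judged:
By the outcome, as a careful person would: the job done as asked, in the order asked, and still so for the second after the job is handed in, with the robot touching nothing.
It also fails if it takes over 56 s, if anything falls off the work surface, if the arm or the gripper's body presses on something with over 40 N, if the wrist force passes 120 N, or if a joint passes its speed limit or range.

## Working session

There is one attempt and no reset: what is moved stays moved. The work goes in short steps, Python scripts to look and compute and a shell command to move; the robot and the scene stay as the last step left them, time stands still between calls to the robot, and variables do not carry over. Pictures are saved under pics/ and viewed, about 8 in all and at most 12, crops included, and the job is handed in when it is done.

```bash
mkdir -p pics; python3 - <<'E'
from station import manip, eyes
import cv2,pickle
s=manip.sense();print(s, manip.hold_point_z)
for n in("top","side"):
    d=eyes.snapshot(n);pickle.dump(d,open(n+'.pkl','wb'))
    cv2.imwrite(f'pics/{n}0.png',d['frame'][:,:,::-1]);print(n,d['vfov'],d['cx'],d['cy'],d['rvec'],d['tvec'])
E
```

```text
{'t': 0.0, 'q': array([ 9.31501069e-01,  5.28442107e-01,  1.43391054e+00,  7.01252191e-06,
        1.18141624e+00, -1.78494658e-01]), 'qd': array([-0.0001285 , -0.00134602,  0.00026668, -0.000102  , -0.00062931,
        0.00103934]), 'tau': array([-5.27975644e-04, -4.42351055e+01, -1.78024220e+01, -2.83269310e-04,
        8.52592435e-03,  4.98373865e-06]), 'tcp_pos': array([0.27744577, 0.55923554, 0.23034579]), 'tool_rot': array([ 0.68912597, -0.16178888,  0.16117285, -0.68771583]), 'force': array([-0.20659934,  0.49779553, -0.0413275 ]), 'ft_torque': array([-0.03697229,  0.00661302,  0.00640738]), 'finger_gap': 0.9972810861473398} 0.0187
top 45.42261361182522 314.9480996512491 238.6079064729161 [ 2.17065664 -2.11710286  0.17991277] [-0.00725147  0.57774127  1.02400523]
side 55.5170080296647 316.5003915093593 243.59226288366025 [ 2.25043766 -0.10539448  0.06563021] [-0.54838562  0.08212463  0.66293785]
```

View pics/top0.png

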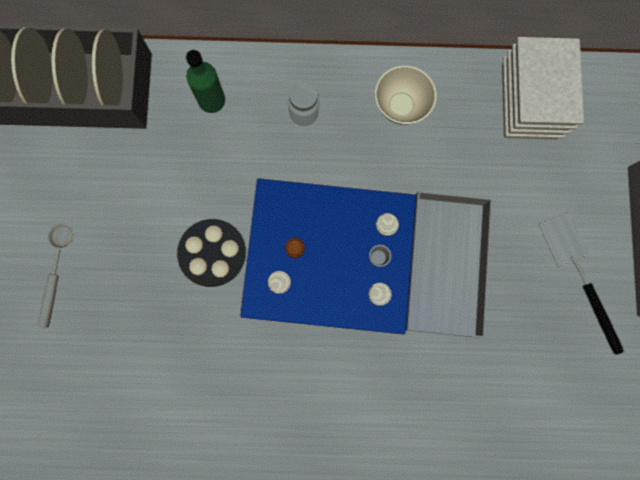

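View pics/side0.png

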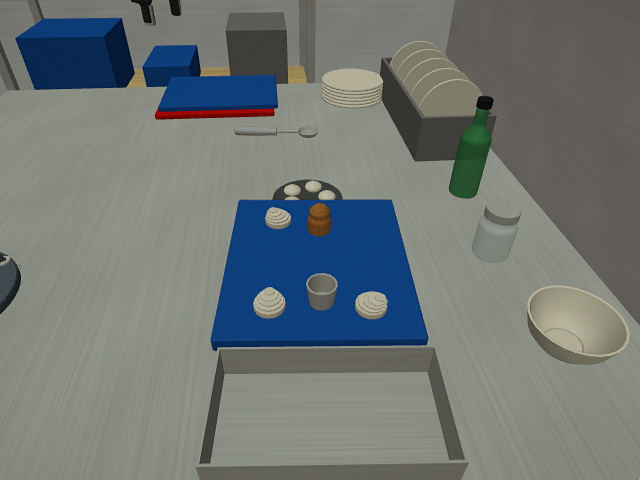

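The top view shows the board in the centre and the pan at its right edge. The shells are at about (279,282), (380,294) and (387,224), the cup at (380,256) and the pot at (295,248). The side view confirms this layout.

```bash
cat > h.py <<'E'
import numpy as np,cv2
from scipy.spatial.transform import Rotation as R
def ray(d,px,z):
    f=240/np.tan(np.radians(d['vfov']/2));M=R.from_rotvec(d['rvec']).as_matrix()
    c=-M.T@d['tvec'];px=np.atleast_2d(px)
    v=np.c_[(px[:,0]-d['cx'])/f,(px[:,1]-d['cy'])/f,np.ones(len(px))]@M
    return c+v*((z-c[2])/v[:,2])[:,None]
def blobs(m,amin):
    return [(cv2.contourArea(c),c) for c in cv2.findContours(m.astype(np.uint8),0,2)[0] if cv2.contourArea(c)>amin]
def look(d):
    f=d['frame'].astype(int);r,g,b=f[...,0],f[...,1],f[...,2]
    bl=max(blobs((b>90)&(r<60),3000),key=lambda t:t[0])[1]
    hull=cv2.convexHull(bl);q=cv2.boxPoints(cv2.minAreaRect(hull))
    ins=np.zeros(r.shape,np.uint8);cv2.drawContours(ins,[hull],-1,1,-1)
    sh=[]
    for a,c in blobs((r>130)&(abs(r-b)<70)&(r>b+3)&(ins>0),60):
        p=cv2.minEnclosingCircle(c);sh.append((np.round(p[0],1),round(p[1],1)))
    return q,sh
E
python3 - <<'E'
from h import *;import pickle
np.set_printoptions(precision=4,suppress=True)
d=pickle.load(open('top.pkl','rb'));q,sh=look(d)
W=ray(d,q,.06);print('board',W,W.mean(0),np.linalg.norm(np.diff(W,axis=0),axis=1))
for p,r in sh: print('shell',p,r,ray(d,p,.066)[0])
print('cup',ray(d,(380.5,256),.085),'pot',ray(d,(294.5,247.5),.09))
print('pan corners',ray(d,[(416,194),(490,200),(483,335),(408,331)],.052))
E
python3 - <<'E'
from h import *
from station import manip
print(R.from_quat(manip.sense()['tool_rot']).as_matrix().round(4))
E
```

```text
board [[ 0.4291  0.1385  0.06  ]
 [ 0.6874  0.1233  0.06  ]
 [ 0.6634 -0.1846  0.06  ]
 [ 0.4063 -0.1578  0.06  ]] [ 0.5466 -0.0202  0.06  ] [0.2587 0.3089 0.2585]
shell [379.2 293.6] 10.9 [ 0.4771 -0.111   0.066 ]
shell [278.6 281.8] 10.9 [0.4938 0.0711 0.066 ]
shell [386.6 223.8] 10.9 [ 0.6055 -0.1238  0.066 ]
cup [[ 0.543  -0.1105  0.085 ]] pot [[0.5537 0.0436 0.09  ]]
pan corners [[ 0.6666 -0.1808  0.052 ]
 [ 0.6588 -0.3202  0.052 ]
 [ 0.4078 -0.3015  0.052 ]
 [ 0.4117 -0.1653  0.052 ]]
[[ 8.957e-01 -1.200e-03  4.446e-01]
 [-4.446e-01 -1.600e-03  8.957e-01]
 [-3.000e-04 -1.000e+00 -1.900e-03]]
```

```bash
python3 -m jog '[[[10,2,-10],0.2],[[45.9,10,-47.1],1.18],[[45.9,10,-47.1],1.18],[[45.9,10,-47.1],1.18],[[45.9,10,-47.1],1.18],[[45.9,10,-47.1],1.18],[[45.9,10,-47.1],1.18],[[45.9,10,-47.1],1.18],[[45.9,10,-47.1],1.18],[[45.9,10,-47.1],1.18],[[45.9,10,-47.1],1.18],[[45.9,10,-47.1],1.18],[[45.9,10,-47.1],1.18],[[45.9,10,-47.1],1.18],[[45.9,10,-47.1],1.18],[[45.9,10,-47.1],1.18],[[45.9,10,-47.1],1.18],[[45.9,10,-47.1],1.18],[[45.9,10,-47.1],1.18],[[45.9,10,-47.1],1.18]]' 2.4 30
cat > w.py <<'E'
from h import *
from station import manip,eyes
import sys
np.set_printoptions(precision=4,suppress=True)
s=manip.sense();M=R.from_quat(s['tool_rot']).as_matrix();print(s['t'],s['tcp_pos'],s['finger_gap'],s['force']);print(M)
n,cam=sys.argv[1:3];d=eyes.snapshot(cam);f=d['frame'][:,:,::-1].copy()
cv2.imwrite(f'pics/{n}.png',f)
E
python3 w.py w1 wrist
```

```text
t: 1.77
tcp_pos: [0.4785, -0.0649, 0.1312]
tool_rot: [-0.483, 0.517, -0.516, 0.482]
force: [-0.3, -0.4, -0.6]
finger_gap: 0.282
1.7667 [ 0.4785 -0.0649  0.1312] 0.28246747009750356 [-0.2993 -0.3866 -0.5666]
[[-0.0688 -0.0016  0.9976]
 [-0.9976  0.0008 -0.0688]
 [-0.0007 -1.     -0.0016]]
```

View pics/w1.png

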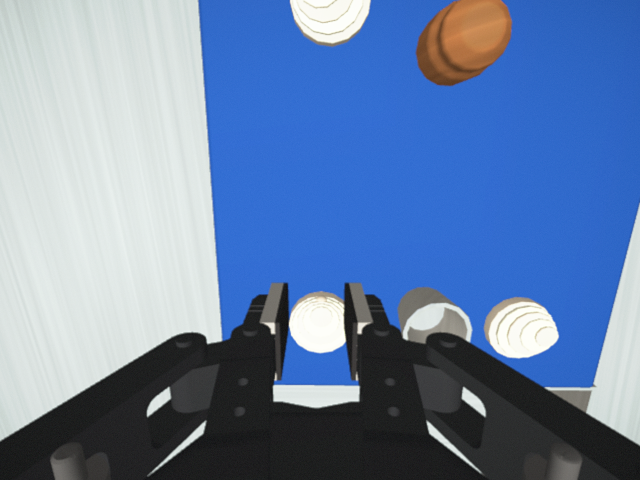

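The wrist view shows shell A at (320,322), centred between the fingers at about x=317. Next I descend behind it.

```bash
python3 -m jog '[[[0,2,0],0],[[0,4,0],0],[[0,6,0],0],[[0,6.8,0],0],[[0,6.8,0],0],[[0,6.8,0],0]]'
python3 w.py s1 side; python3 -c "
import cv2;f=cv2.imread('pics/s1.png')[180:360,200:440];cv2.imwrite('pics/s1c.png',cv2.resize(f,None,fx=3,fy=3))"
```

```text
t: 2.32
tcp_pos: [0.4794, -0.0653, 0.0635]
tool_rot: [-0.483, 0.517, -0.517, 0.482]
force: [0.5, -0.9, -0.0]
finger_gap: 0.278
2.3167 [ 0.4794 -0.0653  0.0635] 0.27798364999694397 [ 0.4509 -0.8804 -0.0189]
[[-0.0685 -0.0007  0.9977]
 [-0.9977  0.0003 -0.0685]
 [-0.0002 -1.     -0.0007]]
```

View pics/s1c.png

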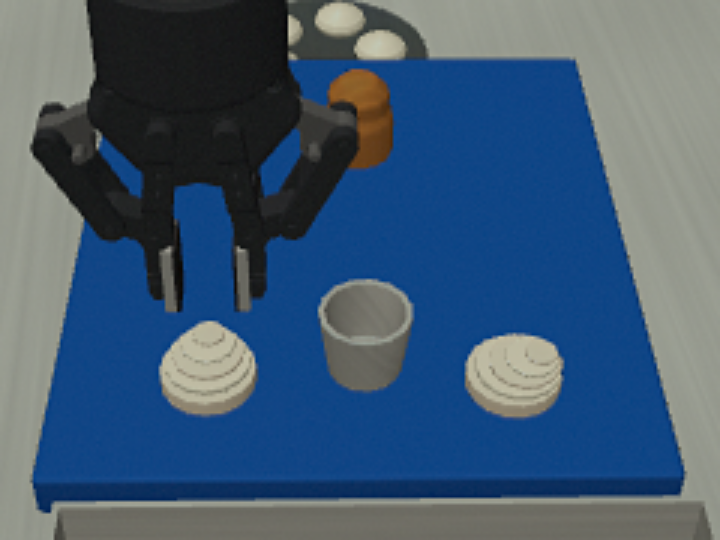

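The tips are just above the board and centred behind shell A. The knuckles stand wide, so I'll steer shell B away from the pot later. Pushing A now.

```bash
python3 -m jog '[[[1,0,0],0],[[2,0,0],0],[[3,0,0],0],[[4,0,0],0],[[5,0,0],0],[[6,0,0],0],[[7,0,0],0],[[8,0,0],0],[[9,0,0],0],[[10,0,0],0],[[11,0,0],0],[[11.4,0,0],0],[[11.4,0,0],0]]'
python3 w.py s2 side
```

```text
t: 3.45
tcp_pos: [0.4718, -0.1812, 0.0633]
tool_rot: [0.482, -0.517, 0.518, -0.482]
force: [0.7, 0.2, 0.2]
finger_gap: 0.281
3.45 [ 0.4718 -0.1812  0.0633] 0.2807500119916876 [0.7299 0.1606 0.1739]
[[-0.0714  0.0006  0.9974]
 [-0.9974 -0.0005 -0.0714]
 [ 0.0004 -1.      0.0007]]
```

View pics/s2.png

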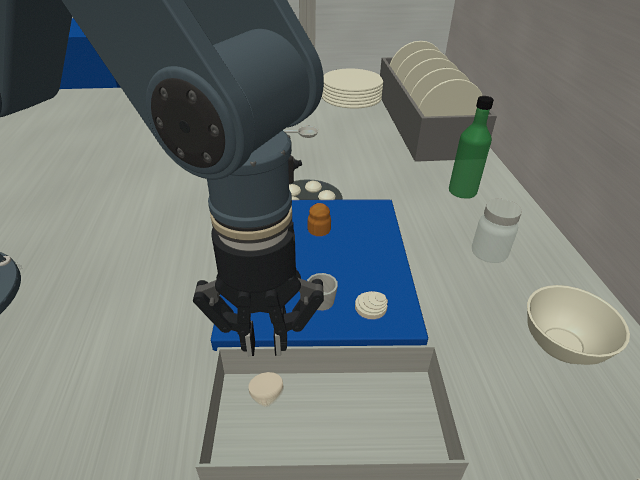

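Shell A is in the pan at (265,388), overturned, and the cup hasn't moved. Now shell C.

```bash
python3 -m jog '[[[0,-3,0],0],[[0,-6,0],0],[[-1,-7,1],0],[[-3,-7,4],0],[[-6,-7,7],0],[[-9,-7,10],0],[[-11.1,-7,12.9],0],[[-11.1,-7,12.9],0],[[-11.1,-7,12.9],0],[[-11.1,-4,12.9],0],[[-11.1,-2,12.9],0],[[-11.1,0,12.9],0],[[-11.1,0,12.9],0],[[-11.1,0,12.9],0]]'
python3 w.py s3 wrist
```

```text
t: 4.67
tcp_pos: [0.606, -0.0785, 0.0624]
tool_rot: [-0.483, 0.519, -0.516, 0.481]
force: [0.0, 0.4, -1.0]
finger_gap: 0.282
4.6667 [ 0.606  -0.0785  0.0624] 0.28210277964075453 [ 0.0214  0.384  -1.0408]
[[-0.0709 -0.0035  0.9975]
 [-0.9975  0.0009 -0.0709]
 [-0.0007 -1.     -0.0035]]
```

View pics/s3.png

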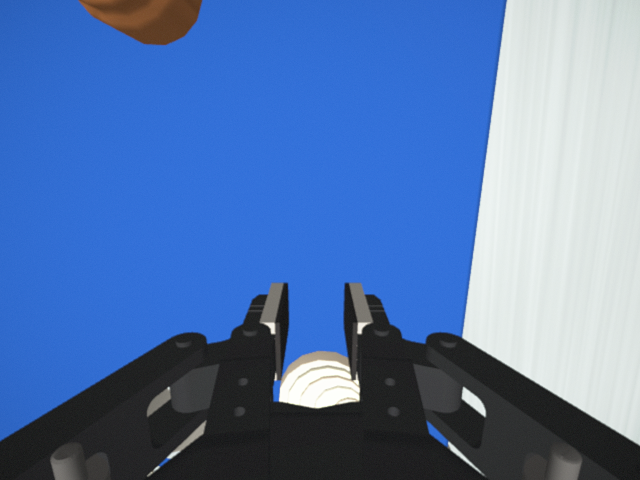

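Shell C is at about (320,380), centred ahead of the fingers. Pushing it now.

```bash
python3 -m jog '[[[1,0,0.1],0],[[2,0,0.1],0],[[3,0,0.1],0],[[4,0,0.1],0],[[5,0,0.1],0],[[6,0,0.1],0],[[7,0,0.1],0],[[8,0,0.1],0],[[9,0,0.1],0],[[10,0,0.1],0],[[11,0,0.1],0],[[11.5,0,0.1],0],[[11.5,0,0.1],0],[[11.5,-3,0.1],0],[[11.5,-7,0.1],0],[[11.5,-10,0.1],0],[[11.5,-10,0.1],0],[[11.5,-10,0.1],0]]'
python3 w.py s4 side; python3 - <<'E'
from h import *
from station import eyes
d=eyes.snapshot("top");q,sh=look(d)
for p,r in sh: print(p,r,ray(d,p,.066)[0])
E
```

```text
t: 6.22
tcp_pos: [0.6023, -0.1931, 0.1658]
tool_rot: [0.482, -0.515, 0.519, -0.483]
force: [-1.5, 0.3, -0.3]
finger_gap: 0.283
6.2167 [ 0.6023 -0.1931  0.1658] 0.28293799643143863 [-1.4614  0.3471 -0.342 ]
[[-0.0693  0.0045  0.9976]
 [-0.9976 -0.0022 -0.0692]
 [ 0.0019 -1.      0.0046]]
```

View pics/s4.png

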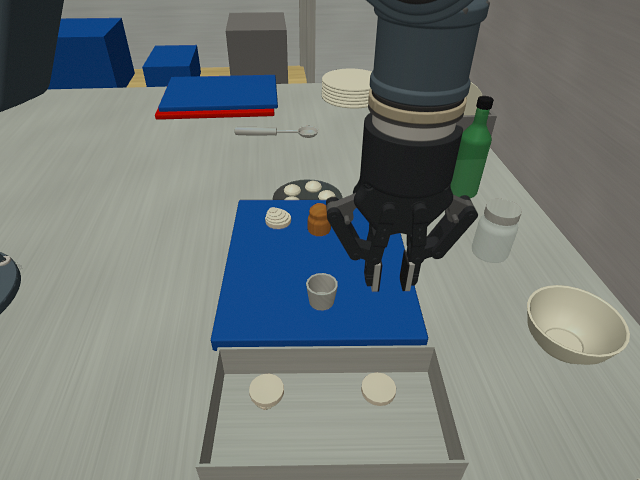

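Shells A and C both lie in the pan at (266,390) and (378,389), and the cup and pot are undisturbed. For shell B I'll use a narrower opening and approach at an angle that takes it away from the pot.

```bash
python3 -m jog '[[[-3,0,-1],0.05],[[-7,0,-2.5],0.15],[[-11,0,-4],0.262],[[-15,0,-6],0.262],[[-19,0,-7.5],0.262],[[-23,0,-9],0.262],[[-27,0,-10.5],0.262],[[-30.2,0,-11.4],0.262],[[-30.2,0,-11.4],0.262],[[-30.2,0,-11.4],0.262],[[-30.2,3,-11.4],0.262],[[-30.2,6,-11.4],0.262],[[-30.2,8,-11.4],0.262],[[-30.2,9.8,-11.4],0.262],[[-30.2,9.8,-11.4],0.262],[[-30.2,9.8,-11.4],0.262],[[-30.2,9.8,-11.4],0.262]]' 1.6
python3 w.py s5 wrist; python3 w.py s5b side
python3 -c "
import cv2,numpy as np
f=cv2.imread('pics/s5.png');g=cv2.imread('pics/s5b.png')[130:310,200:440]
cv2.imwrite('pics/s5m.png',np.hstack([cv2.resize(f,(400,300)),cv2.resize(g,(400,300))]))"
```

```text
t: 7.73
tcp_pos: [0.5087, 0.1153, 0.0654]
tool_rot: [-0.41, 0.576, -0.576, 0.41]
force: [0.0, -0.2, 0.5]
finger_gap: 0.187
7.7333 [0.5087 0.1153 0.0654] 0.18704586718829297 [ 0.0062 -0.2407  0.4653]
[[-0.3272 -0.0005  0.945 ]
 [-0.945  -0.0001 -0.3272]
 [ 0.0003 -1.     -0.0004]]
7.7833 [0.5089 0.1156 0.0658] 0.18637653269941679 [-0.1131 -0.6907  0.1849]
[[-0.3269  0.0006  0.9451]
 [-0.9451 -0.0001 -0.3269]
 [-0.0001 -1.      0.0006]]
```

View pics/s5m.png

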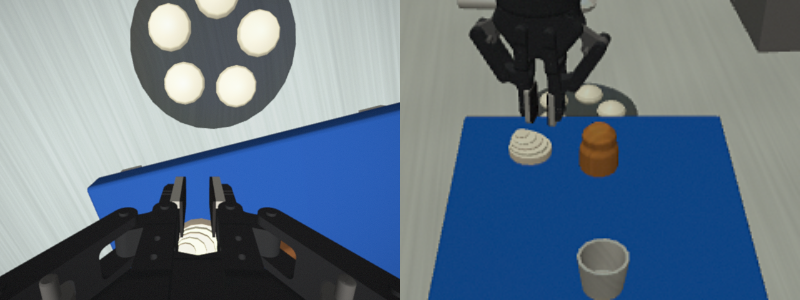

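Shell B at (199,238) is centred ahead of the fingers, and the pot is off to the right. I'll push obliquely past the pot, then check.

```bash
python3 -m jog '[[[0.5,0.2,0],0],[[1.3,0.2,0],0],[[2.1,0.2,0],0],[[2.9,0.2,0],0],[[3.7,0.2,0],0],[[4.5,0.2,0],0],[[5.3,0.2,0],0],[[6.1,0.2,0],0],[[6.9,0.2,0],0],[[7.7,0.2,0],0],[[8.5,0.2,0],0],[[9,0.2,0],0],[[9,0.2,0],0]]'
python3 w.py s6 wrist; python3 w.py s6b side
python3 -c "
import cv2,numpy as np
f=cv2.imread('pics/s6.png');g=cv2.imread('pics/s6b.png')[150:375,190:490]
cv2.imwrite('pics/s6m.png',np.hstack([cv2.resize(f,(400,300)),cv2.resize(g,(400,300))]))"
```

```text
t: 8.92
tcp_pos: [0.4786, 0.0302, 0.0632]
tool_rot: [-0.41, 0.576, -0.576, 0.41]
force: [-0.3, -0.3, -0.4]
finger_gap: 0.193
8.9167 [0.4786 0.0302 0.0632] 0.1930523592391157 [-0.3267 -0.2766 -0.3567]
[[-0.3271 -0.0007  0.945 ]
 [-0.945  -0.0001 -0.3271]
 [ 0.0003 -1.     -0.0006]]
8.9667 [0.4788 0.0306 0.0633] 0.1854636444618849 [ 0.3031 -0.9149  0.4526]
[[-0.3269 -0.0003  0.9451]
 [-0.9451  0.     -0.3269]
 [ 0.0001 -1.     -0.0003]]
```

View pics/s6m.png

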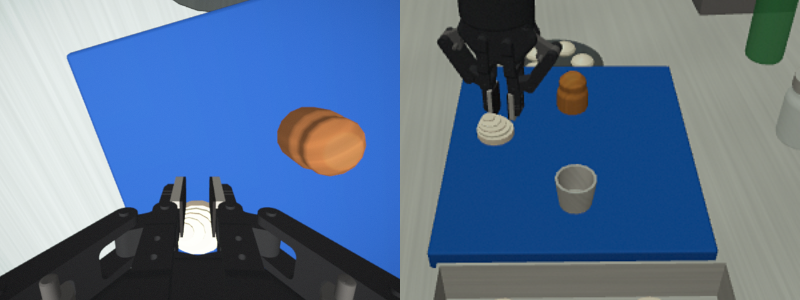

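The pot is untouched and shell B is still centred at the fingertips, at (495,128) in the right half. Next I turn around the shell to face the pan.

```bash
python3 -m jog '[[[-0.6,0,0],0],[[-1,0,0],0],[[-1,0,-0.5],-0.1],[[-0.8,0,-0.9],-0.2],[[-0.6,0,-0.9],-0.3],[[-0.5,0,-0.9],-0.332],[[-0.5,0,-0.9],-0.332]]'
python3 w.py s7 wrist
```

```text
t: 9.6
tcp_pos: [0.4723, 0.0395, 0.0633]
tool_rot: [-0.5, 0.5, -0.5, 0.5]
force: [-0.2, 0.1, -0.3]
finger_gap: 0.193
9.6 [0.4723 0.0395 0.0633] 0.19312737925206155 [-0.216   0.07   -0.2763]
[[ 0.0015  0.0002  1.    ]
 [-1.     -0.      0.0015]
 [ 0.     -1.      0.0002]]
```

View pics/s7.png

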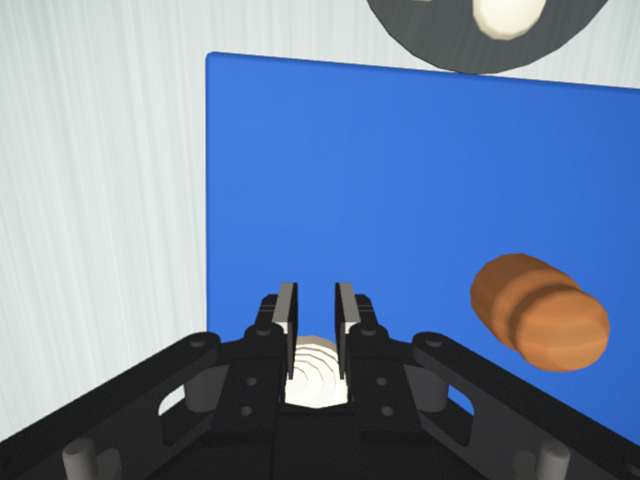

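Shell B is centred at (316,372) and the pot is clear at (540,310). Final sweep toward the pan.

```bash
python3 -m jog '[[[1,0,0],0],[[2,0,0],0],[[3.1,0,0],0],[[4.3,0,0],0],[[5.5,0,0],0],[[6.7,0,0],0],[[7.9,0,0],0],[[9.1,0,0],0],[[10.3,0,0],0],[[11.5,0,0],0],[[12.7,0,0],0],[[13.9,0,0],0],[[15.1,0,0],0],[[16.3,0,0],0],[[17.5,0,0],0],[[18.7,0,0],0],[[19.9,0,0],0],[[21.1,0,0],0],[[22,0,0],0],[[22,0,0],0]]'
python3 -m jog '[[[0,-3,0],0],[[0,-7,0],0],[[0,-11,0],0],[[0,-15,0],0],[[0,-15,0],0],[[0,-15,0],0]]'
python3 w.py s8 side; python3 - <<'E'
from h import *
from station import eyes
d=eyes.snapshot("top");cv2.imwrite('pics/t8.png',d['frame'][:,:,::-1])
f=cv2.imread('pics/s8.png');cv2.imwrite('pics/m8.png',np.hstack([cv2.resize(f[150:],(400,206)),cv2.resize(d['frame'][150:360,220:,::-1],(400,200))[:206] if 0 else cv2.resize(d['frame'][150:356,150:550,::-1],(400,206))]))
E
```

```text
t: 11.32
tcp_pos: [0.4729, -0.1836, 0.0634]
tool_rot: [0.499, -0.5, 0.501, -0.5]
force: [0.8, -0.4, -0.0]
finger_gap: 0.188
t: 11.82
tcp_pos: [0.4734, -0.1815, 0.2158]
tool_rot: [0.5, -0.498, 0.502, -0.501]
force: [0.1, 0.7, -0.9]
finger_gap: 0.19
11.8167 [ 0.4734 -0.1815  0.2158] 0.18967329337013877 [ 0.1097  0.6736 -0.8744]
[[ 0.0006  0.0052  1.    ]
 [-1.     -0.0033  0.0006]
 [ 0.0033 -1.      0.0051]]
```

View pics/m8.png

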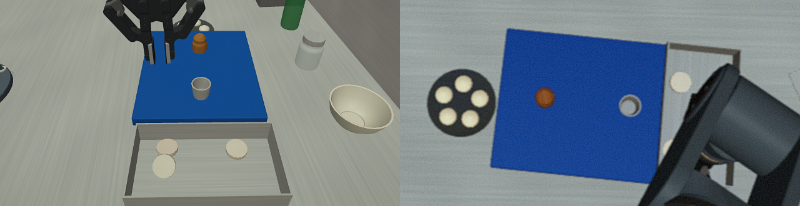

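All three shells are in the pan. The cup (380,256) and pot (295,248) sit at the same pixels as at the start.

```bash
python3 -c "
from station import workorder;print(workorder.sign_off())"
```

```text
the job is handed in; nothing more can be done
None
```

All three clam shells are in the scrap pan, swept off the board one at a time with the fingertips. None was picked up or carried. I steered the third on an angle to clear the pepper pot, then pushed it straight in.

- **Final pictures:** The side view shows all three shells in the pan, at least two of them overturned. In the last top view the arm hides part of the pan, so the three-shell count rests on the side view.
- **Cup and pot:** Both stand on the board, and I read them at the same top-view pixels as at the start. I judged this by eye, so a shift of a millimetre or two would not show.
- **Limits:** I handed in at about 12 s, with the gripper raised and touching nothing. The force readings I took, at the end of moves, stayed below about 2 N.

No check failed or disagreed.

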